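Roller from the tilt-out bin into the spring clips

TASK

Pull the blue tilt-out bin forward to its stop and take the roller standing in it out by its upper end. Lay the roller in the V-rest and let go, then take it again by its orange middle and press it down, centred, between the spring clips of the black holder until it has snapped fully home in both clips. Leave the blue bin tilted out for restocking, keep the white bin shut, never let the roller fall on the table and do not disturb the cartons, jar or brush.

Things in the scene. Friction and masses are not known exactly. Their poses are not given: they have to be found in the camera images.
- rack_blue: grey steel rack 130 wide, 190 mm high, fixed, holding the blue bin; clear roof, so the bin's contents are reached only with it tilted out. Origin on the table under the bin's pivot line, which is 12 mm above it along the rack's y; front faces its -x, z up. The roof begins 6 mm behind the pivot line
- bin_blue (a joint): tilt of the blue bin about its bottom pivot, rad: 0 shut, growing as its top comes forward, stop at 1.0. Friction holds it where left; about 3 N at the handle moves it. Bin 110 wide, 60 mm deep; walls 95 mm high above the pivot, back 100, floor 6 mm thick; 3 compartments, dividers 80 mm high, the middle one 26 mm wide
- bin_blue_handle (a point): middle of the blue bin's handle: a steel bar of 10 mm diameter, 90 mm long along the rack's y, on a bent arm at each end; with the bin shut it is 45 mm in front of the pivot line and 155 mm above it, 40 mm clear of the front panel, to be pinched or hooked from above. Moves with the bin
- bin_white (a joint): tilt of the white bin (same make, in its own rack beside the blue one, places swapped at random), rad: 0 shut. To be left shut
- bin_white_handle (a point): middle of the white bin's handle bar, a bystander
- roller_center (a point): centre of the roller: round steel rod, 18 mm diameter, 150 long, about 0.16 kg, orange band over its middle 40 mm, ends alike. The z axis runs along it. It starts upright in the blue bin's middle compartment; with the bin at its stop it lies over the front panel's edge, upper end forward, sloping 0.3 to 0.6 rad, its last 50 mm clear of the bin: draw it out lengthwise
- rest_seat (a point): where the roller's centre lies when laid in the V-rest, 50 mm above the table. Rest: fixed aluminium plate 100 x 70 x 8 mm with two black rubber 90-degree V saddles, each 10 mm thick, 32 mm either side of the middle, mouth 45 mm wide, tops 61 mm above the table. The x axis runs along the lying roller, z up
- holder_seat (a point): where the roller's centre is when fully home, 35 mm above the table, on a rubber stop. Fixed holder: black base 150 x 70 x 8 mm; two steel spring clips 50 mm either side of the middle, 14 mm long, flared tips 55 mm high, 14 mm mouth at height 42. The lips meet the roller 14 mm above home; about 5 N per clip presses it in. x runs along the seated roller (either way round), z up
- carton_a_center (a point): closed white carton 110 x 65 x 45 mm, a bystander; origin at its centre
- carton_b_center (a point): closed white carton 110 x 65 x 45 mm, a bystander; origin at its centre
- carton_c_center (a point): closed white carton 110 x 65 x 45 mm, a bystander; origin at its centre
- jar_center (a point): white jar with red lid, 52 mm diameter, 70 mm high, a bystander; origin half-way up
- brush_center (a point): orange-handled brush lying flat, a bystander; origin on its axis
Not all that is in view belongs to the job. What is meant by the part that bears holder_seat is not purple, and is the smaller of those in its own colour.

How it is judged:
On the way, in this order (a step that is already met when the one before it is completed fails the run):
1. the blue bin is tilted forward to its stop (value of joint bin_blue above 0.9 rad), for 0.2 s.
2. the roller lies in the V-rest, let go (x of roller_center in the frame of rest_seat between -0.025 and 0.025 m and y of roller_center in the frame of rest_seat between -0.008 and 0.008 m and z of roller_center in the frame of rest_seat between -0.006 and 0.006 m and angle between the z axis of roller_center and the x axis of rest_seat, either way round below 0.12 rad and contact force between the fingers and roller below 0.05 N), for 0.2 s.
At the end, for the whole second after the job is handed in: The roller is fully home in both spring clips: its centre within 15 mm of the holder's middle along the seat, 4 mm across and 3 mm in height, its axis within 0.06 rad of the seat, at rest and released; the blue bin still tilted out (over 0.8 rad) and the white one shut (under 0.1 rad) (x of roller_center in the frame of holder_seat between -0.015 and 0.015 m and y of roller_center in the frame of holder_seat between -0.004 and 0.004 m and z of roller_center in the frame of holder_seat between -0.003 and 0.003 m and angle between the z axis of roller_center and the x axis of holder_seat, either way round below 0.06 rad and contact force between the fingers and roller below 0.05 N and linear speed of roller below 0.02 m/s and value of joint bin_blue above 0.8 rad and value of joint bin_white below 0.1 rad); the robot touches nothing.
It fails at once if the white bin is opened (value of joint bin_white above 0.15 rad).
It fails at once if the roller falls on the table (height (world z) of roller_center below 0.022 m).
It fails at once if a carton, the jar or the brush is moved more than 30 mm (distance of any of carton_a_center, carton_b_center, carton_c_center, jar_center, brush_center from where it was at the start of the episode above 0.03 m).
It also fails if it takes over 72 s, if anything falls off the work surface, if the arm or the gripper's body presses on something with over 40 N, if the wrist force passes 120 N, or if a joint passes its speed limit or range.

ROBOT

A 7-joint arm with a two-finger parallel gripper is mounted at the origin on the work surface. World frame = base frame: x ahead of the robot, y to its left, z up, the work surface at z = 0. Lengths are in m, angles in rad, forces in N, time in s.
With the tool pointing down it reaches from about 0.35 to 0.9 m from the base axis. Payload 8.1 kg.
Tool frame: the origin (TCP) lies midway between the tips of the shut fingers; the grasp point (between the pads) lies 19 mm behind it; z points along the fingers, y is the line along which they close (so a half turn about z gives the same grasp; the last joint's range is limited). The gripper opens to 92 mm and grips with 3 to 60 N. Pads are 19 mm wide; open, the fingers measure 130 mm over their backs; the gripper's body (75 mm by 190 mm) begins 47 mm behind the grasp point.
Start: joints at [-1.246, 0.434, 0.025, 1.573, -0.012, 1.134, -0.075], TCP at [0.259, 0.569, 0.227] pointing down, gripper open.
Joint ranges: [-2.62, 2.62], [-0.44, 2.09], [-1.27, 1.32], [0.08, 2.57], [-1.32, 4.46], [0.12, 2], [-2.74, 2.74]. Speed limits (rad/s): [2.22, 2.22, 3.01, 3.01, 3.14, 3.14, 3.14].

INTERFACE

Orientations are given as a rotation vector (axis times angle).
In Python, from cell import arm gives the robot as it stands.
- The arm moves only by the tool move_arm, never from a script. Its argument "motion" is a list of rows, each an object of numbers: "tx", "ty", "tz": the shift along the tool's x, y, z normalised to -1 to 1, where 1 is 1000 mm; "twist": the turn about the tool's z normalised to -1 to 1, where 1 is pi/2 rad. In form: [{"tx": .., "ty": .., "tz": .., "twist": ..}, ...]. A call has 1 to 12 rows; each row shifts and turns the commanded pose from where the row before left it, along the tool's axes as they then stand; what a row does not reach is not made up. A row lasts 1/10 s, in which the tool goes at most 50 mm and 8.59 degrees, less where a joint would pass 70% of its speed; a pose out of reach is approached as far as the arm can. A call with a number of a shift or a turn outside -1 to 1 is refused whole. A call with a gripper value outside its range is refused whole. "gripper" is the gripper's target within -1 to 1 (shut at 1, half-way at 0, fully open at -1), set as the call begins (left out, the last holds). The fingers move at their own pace and stop on an object; "squeeze" is the grip in N (left out, the last holds). Time passes only in rows, so rows that do not move let the fingers close. It gives the time, the measured TCP pose, the force, the opening and the grip force at its end, in the units of the state.
- arm.observe(): the state, without advancing time (a new reading comes with each control period).
- arm.get_image(name): name is "side" or "top"; returns the picture (384x512x3 uint8, red, green, blue); there is no depth.
- arm.calibration(name): a dict with "K" (3x3 intrinsics, pixels), "T" (4x4, takes a point from camera to world coordinates). Camera axes: x right, y down, z forward; pixel columns grow to the right and rows downward; lengths in m; the calibration is good to about 2 mm. A picture is of the moment at which its call begins. calibration takes no time and is no camera call.
- arm.sign_off(): hands the job in; it is judged then, once.
Trained networks look in the newest picture that a camera, given by its name, has taken for a name from the list of things; names that differ only in an ending like _2 or _b are one class to them, and where a whole thing is asked for, a point or a joint stands for the part that bears it (a point fixed in the world has none). Each returns a list of dicts, best first, with "conf" (0 to 1); they miss things now and then, are a little off and sometimes report something else, mostly with a low value. They report only what shows in the picture. A call takes as long as a camera call. They do not tell look-alikes from the thing itself.
- arm.look_for(camera, query): "point" ([column, row] as shares, 0 to 1, of the picture: columns of its width, rows of its height, amid what is visible of it).
- arm.regions_of(camera, query): "region" (384x512 bool, what is visible of it) and "point" ([column, row] as shares, 0 to 1, of the picture: columns of its width, rows of its height, amid what is visible of it).
- arm.place_of(camera, query): "point" ([column, row] as shares, 0 to 1, of the picture: columns of its width, rows of its height: a listed point, or the origin of a listed thing).
The state is a dict: "clock": time; "joints": joint angles; "dq": joint speeds; "joint_efforts": joint torques, N m; "position": TCP position; "ee_rot": TCP orientation; "force": force on the tool from outside, world axes, zero at the start; "ft_torque": the same for the moment, N m; "width": opening from 0.0 (shut) to 1.0 (fully open); "gripper_force": force on a finger pad.
Only numpy, scipy, OpenCV 4.12 (cv2) and the standard library are available. Lean on these libraries where they do the work, as an engineer would, in place of code of your own. Each camera call takes 0.05 s, during which the arm holds its last target. There are 200 camera calls.

## Working session

There is one attempt and no reset: what is moved stays moved. The work goes in short steps, Python scripts to look and compute and a tool call to move; the robot and the scene stay as the last step left them, time stands still between calls to the robot, and variables do not carry over. Pictures are saved under pics/ and viewed, at most 10 in all, crops included, and the job is handed in when it is done.

Besides the shell and the picture viewer there is one more tool, called in YAML: its name, and indented under it one key for each argument. move_arm: Moves the arm, as the interface text tells. Scaled input: -1 to 1 covers 1000 mm each way for a shift and pi/2 rad each way for a turn. Its arguments: {"type":"object","properties":{"motion":{"type":"array","items":{"type":"object","properties":{"tx":{"type":"number"},"ty":{"type":"number"},"tz":{"type":"number"},"twist":{"type":"number"}}}},"gripper":{"type":"number"},"squeeze":{"type":"number"}},"required":["motion"]}

```bash
ls; mkdir -p pics
python3 - <<'E'
from cell import arm
import cv2, numpy as np
for n in ("side","top"):
    im=arm.get_image(n); cv2.imwrite(f"pics/{n}0.png",cv2.resize(im[:,:,::-1],(800,600),interpolation=cv2.INTER_CUBIC))
    c=arm.calibration(n); print(n,np.round(c["K"],1).tolist(),np.round(c["T"],3).tolist())
s=arm.observe(); print(s)
for n in ("side","top"):
  for q in ("bin_blue_handle","bin_white_handle","roller_center","rest_seat","holder_seat","rack_blue"):
    print(n,q,[(np.round(d["point"],3).tolist(),round(d["conf"],2)) for d in arm.place_of(n,q)][:4])
E
```

```text
pics
side [[438.5, 0.0, 253.3], [0.0, 438.5, 193.0], [0.0, 0.0, 1.0]] [[0.998, -0.037, 0.044, 0.465], [-0.057, -0.66, 0.749, -1.132], [0.001, -0.751, -0.661, 1.075], [0.0, 0.0, 0.0, 1.0]]
top [[352.0, 0.0, 260.0], [0.0, 352.0, 196.2], [0.0, 0.0, 1.0]] [[0.03, -0.991, 0.128, 0.344], [-0.999, -0.031, -0.01, -0.048], [0.014, -0.128, -0.992, 1.358], [0.0, 0.0, 0.0, 1.0]]
{'clock': 0.1, 'joints': array([-1.2456016 ,  0.43513727,  0.02495877,  1.57401288, -0.01157008,
        1.13396877, -0.07509049]), 'dq': array([-0.00093326, -0.00184583,  0.00120661, -0.00244283,  0.00024325,
       -0.00269455, -0.00208827]), 'joint_efforts': array([ 3.89278415e-03, -6.69123244e+01,  9.88624692e-01, -3.15149617e+01,
       -6.04766398e-02,  3.73144343e-02,  7.06794231e-05]), 'position': array([0.25915258, 0.56824352, 0.22603062]), 'ee_rot': array([-6.66886346e-01, -3.06984213e+00,  2.15813108e-03]), 'force': array([-0.41952607,  0.00179291, -0.94063339]), 'ft_torque': array([-0.00163997,  0.01829561,  0.03744984]), 'gripper_force': 0.0, 'width': 1.0002481857098884}
side bin_blue_handle [([0.534, 0.33], 0.59)]
side bin_white_handle [([0.555, 0.396], 0.68)]
side roller_center []
side rest_seat []
side holder_seat [([0.51, 0.886], 0.93), ([0.473, 0.757], 0.64), ([0.427, 0.504], 0.61)]
side rack_blue [([0.553, 0.421], 0.92), ([0.49, 0.583], 0.36)]
top bin_blue_handle [([0.317, 0.411], 0.68), ([0.636, 0.354], 0.68)]
top bin_white_handle [([0.658, 0.53], 0.67), ([0.42, 0.393], 0.6)]
top roller_center [([0.326, 0.37], 0.38)]
top rest_seat [([0.536, 0.509], 0.84), ([0.663, 0.525], 0.5)]
top holder_seat [([0.759, 0.513], 0.93), ([0.653, 0.527], 0.57)]
top rack_blue [([0.339, 0.404], 0.86), ([0.334, 0.368], 0.26)]
```

View pics/side0.png

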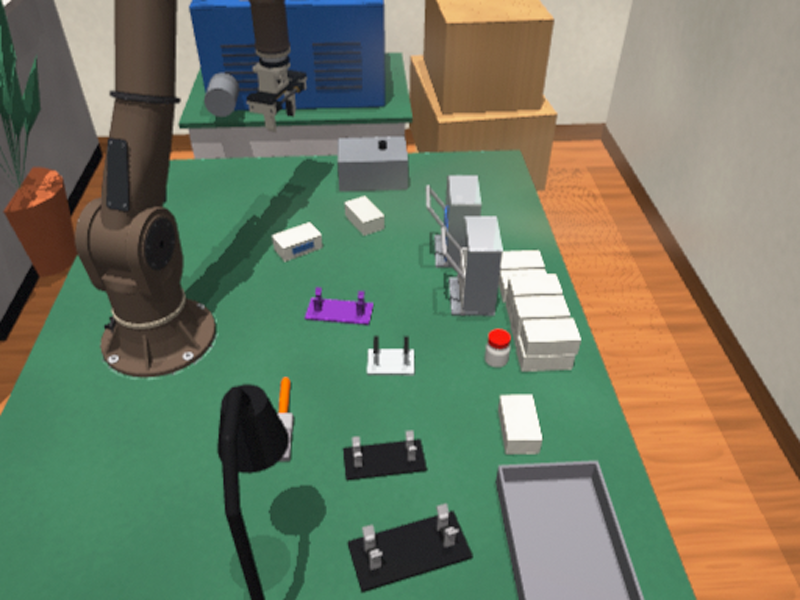

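View pics/top0.png

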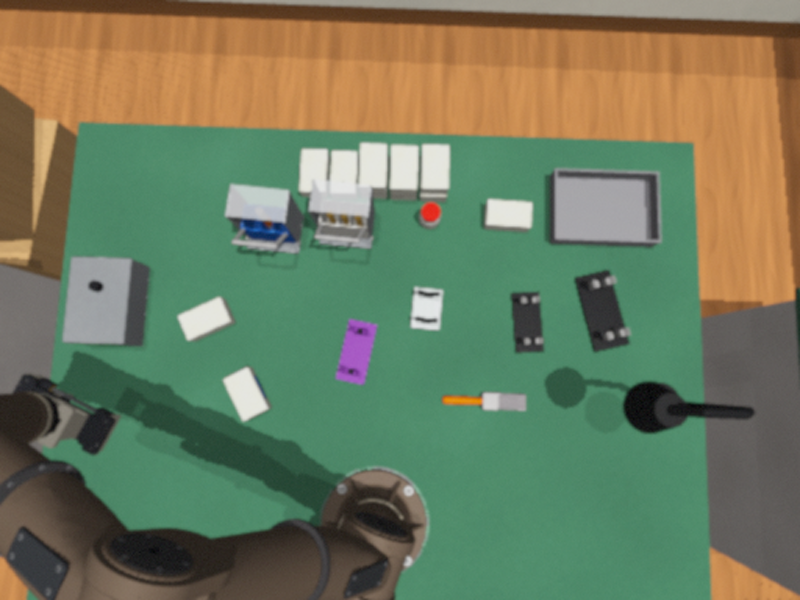

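```bash
cat > h.py <<'E'
import numpy as np, cv2
from cell import arm
C={n:arm.calibration(n) for n in ("side","top")}
def proj(n,P):
    T=np.linalg.inv(C[n]["T"]); p=(T[:3,:3]@np.atleast_2d(P).T+T[:3,3:4]); q=C[n]["K"]@p; return (q[:2]/q[2]).T
def onz(n,uv,z):
    uv=np.atleast_2d(uv); T=C[n]["T"]; d=(T[:3,:3]@np.linalg.inv(C[n]["K"])@np.c_[uv,np.ones(len(uv))].T).T
    o=T[:3,3]; return o+d*((z-o[2])/d[:,2])[:,None]
def tri(a,b):  # side px, top px
    P=[np.linalg.inv(C[n]["T"])[:3] for n in ("side","top")]; P=[C[n]["K"]@p for n,p in zip(("side","top"),P)]
    X=cv2.triangulatePoints(P[0],P[1],np.float64(a).reshape(2,1),np.float64(b).reshape(2,1)); return (X[:3]/X[3]).ravel()
S=np.array([512,384])
E
python3 - <<'E'
from h import *
s=arm.get_image("side");t=arm.get_image("top")
def crop(im,x,y,w,h,W,H): return cv2.resize(im[y:y+h,x:x+w,::-1],(W,H),interpolation=cv2.INTER_CUBIC)
a=crop(t,140,110,100,75,400,300); b=crop(s,260,100,80,60,400,300); c=crop(t,255,175,150,112,400,300)
c=crop(t,250,165,160,70,400,300*70//120) ; d=crop(s,210,200,100,100,400,300)
c=cv2.resize(c,(400,300)); cv2.imwrite("pics/c1.png",np.vstack([np.hstack([a,b]),np.hstack([c,d])]))
for q in ("bin_blue","bin_white","rest_seat","holder_seat","roller_center"):
  for n,im in (("side",s),("top",t)):
    for r in arm.regions_of(n,q)[:3]:
      m=r["region"]; ys,xs=np.nonzero(m)
      print(n,q,round(r["conf"],2),(r["point"]*S if isinstance(r["point"],np.ndarray) else np.array(r["point"])*S).round(1),len(xs),cv2.minAreaRect(np.c_[xs,ys].astype(np.float32)))
# small/large black plate by colour in top and side
for n,im in (("top",t),("side",s)):
  for name,m in (("black",(im.max(2)<50)),("white",(im.min(2)>190))):
    k,l,st,ce=cv2.connectedComponentsWithStats(m.astype(np.uint8))
    for i in range(1,k):
      if 100<st[i,4]<2500:
        ys,xs=np.nonzero(l==i); R=cv2.minAreaRect(np.c_[xs,ys].astype(np.float32)); w=onz(n,cv2.boxPoints(R),0.008)
        print(n,name,st[i,4],ce[i].round(1),"ctr",onz(n,R[0],.008)[0,:2].round(3),"box",w[:,:2].round(3).tolist())
E
```

```text
side bin_blue 0.6 [276.4 128.1] 38 ((279.59014892578125, 132.0081787109375), (24.070934295654297, 8.578472137451172), 50.194427490234375)
top bin_blue 0.89 [171.  148.2] 517 ((168.49391174316406, 149.5548858642578), (39.75535202026367, 17.337751388549805), 6.340191841125488)
side bin_white 0.66 [292.7 167.7] 193 ((293.9405822753906, 166.94725036621094), (42.71166229248047, 11.911293983459473), 72.55281066894531)
top bin_white 0.97 [219.5 146.9] 498 ((217.7042694091797, 145.7315216064453), (32.81098175048828, 16.59262466430664), 3.5763344764709473)
side rest_seat 0.63 [250.  232.7] 534 ((250.0, 228.0), (24.0, 28.0), 90.0)
top rest_seat 0.62 [271.5 200.7] 473 ((272.11883544921875, 197.69261169433594), (17.926074981689453, 27.070188522338867), 5.19442892074585)
side holder_seat 0.71 [259.5 352.5] 2559 ((260.8518981933594, 349.5138244628906), (40.28467559814453, 75.58419036865234), 72.1496810913086)
side holder_seat 0.62 [215.6 198.7] 644 ((216.85940551757812, 196.1456756591797), (42.222633361816406, 21.200092315673828), 6.115502834320068)
side holder_seat 0.39 [319.4 221.9] 342 ((318.43
[... 3877 characters left out ...]
1230 [327.4 165.7] ctr [0.836 0.234] box [[0.702, 0.359], [0.825, 0.517], [0.959, 0.12], [0.845, 0.006]]
side white 266 [189.2 150.2] ctr [0.287 0.361] box [[0.224, 0.365], [0.332, 0.428], [0.349, 0.357], [0.243, 0.298]]
side white 428 [346.4 195.6] ctr [0.875 0.045] box [[0.818, 0.085], [0.948, 0.077], [0.931, 0.007], [0.805, 0.014]]
side white 478 [352.5 210.9] ctr [ 0.881 -0.037] box [[0.824, 0.002], [0.953, -0.005], [0.935, -0.076], [0.81, -0.069]]
side white 367 [249.7 231.4] ctr [ 0.512 -0.112] box [[0.464, -0.074], [0.563, -0.079], [0.558, -0.149], [0.463, -0.143]]
side white 618 [333.  267.2] ctr [ 0.762 -0.282] box [[0.731, -0.224], [0.801, -0.212], [0.792, -0.336], [0.727, -0.347]]
```

View pics/c1.png

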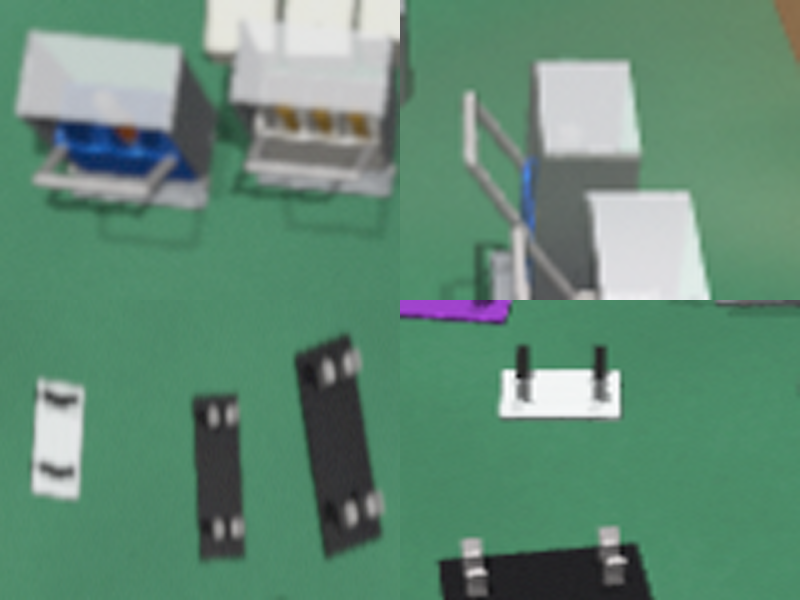

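Run:
```python
from h import *
L=tri((274,118.6),(149.2,155.5));R=tri((274.4,132),(178,157));M=tri((273.4,126.7),(162.3,157.8))
print("handle",L,R,M,np.linalg.norm(L-R))
for a in ((149.2,155.5),(178,157),(162.3,157.8)): print(onz("top",a,.155))
# rack roof corners in top crop (z=.19)
print("roof",onz("top",np.array([[17,115],[28,32],[182,47],[170,122]])/4+[140,110],.19).round(3).tolist())
from scipy.optimize import minimize
def fit(n,q,pick,dims,p0):
    rs=arm.regions_of(n,q); r=min(rs,key=lambda r:np.hypot(*(np.array(r["point"])*S-pick)))
    m=r["region"].astype(np.uint8); A=cv2.GaussianBlur(m.astype(np.float32),(0,0),.8)
    def cost(p):
        c,s=np.cos(p[2]),np.sin(p[2]); h=np.array([[1,1],[1,-1],[-1,-1],[-1,1]])*np.array(dims)/2
        w=np.c_[p[0]+h@[c,-s],p[1]+h@[s,c],np.full(4,.008)]
        b=np.zeros(m.shape,np.uint8); cv2.fillPoly(b,[np.round(proj(n,w)*16).astype(np.int32)],255,cv2.LINE_AA,4)
        return float(np.abs(cv2.GaussianBlur(b/255.,(0,0),.8)-A).sum())
    best=min((minimize(cost,np.array(p0)+[dx,dy,da],method="Nelder-Mead",options=dict(initial_simplex=np.array(p0)+[dx,dy,da]+np.array([[0,0,0],[.01,0,0],[0,.01,0],[0,0,.1]]))) for dx in(-.005,.005) for dy in(-.005,.005) for da in(-.06,.06)),key=lambda o:o.fun)
    print(n,q,r["conf"],m.sum(),best.x.round(4),round(best.fun,1))
arm.get_image("top");arm.get_image("side")
fit("top","holder_seat",(335.6,205.9),(.15,.07),(.488,-.366,.08))
fit("side","holder_seat",(245,294),(.15,.07),(.488,-.366,.08))
fit("top","rest_seat",(271.5,200),(.1,.07),(.515,-.111,-.04))
fit("side","rest_seat",(250,232),(.1,.07),(.515,-.111,-.04))
for n in("top","side"):
  for q in("rest_seat","holder_seat"):
    print(n,q,[(onz(n,np.array(d["point"])*S,.05 if q[0]=="r" else .035)[0].round(3).tolist(),round(d["conf"],2)) for d in arm.place_of(n,q)])
```

```text
handle [0.62855717 0.3258386  0.16883351] [0.62231637 0.22521983 0.17433902] [0.62310637 0.28276982 0.15997556] 0.10096234208069184
[[0.62968242 0.33001475 0.155     ]]
[[0.627635   0.22974342 0.155     ]]
[[0.6229967  0.28404558 0.155     ]]
roof [[0.679, 0.34, 0.19], [0.752, 0.336, 0.19], [0.744, 0.203, 0.19], [0.677, 0.21, 0.19]]
top holder_seat 0.86 695 [ 0.4877 -0.3588  0.0986] 69.5
side holder_seat 0.97 1126 [ 0.4871 -0.3658  0.0975] 116.9
top rest_seat 0.64 469 [ 0.5144 -0.1082 -0.0632] 45.9
side rest_seat 0.97 514 [ 0.5102 -0.117  -0.0724] 65.3
top rest_seat [([0.524, -0.122, 0.05], 0.82)]
top holder_seat [([0.396, 0.062, 0.035], 0.83), ([0.492, -0.348, 0.035], 0.73), ([0.531, -0.546, 0.035], 0.71), ([0.297, 0.309, 0.035], 0.48)]
side rest_seat [([0.522, -0.127, 0.05], 0.87), ([0.659, 0.181, 0.05], 0.63)]
side holder_seat [([0.488, -0.372, 0.035], 0.91), ([0.516, -0.533, 0.035], 0.67), ([0.396, 0.063, 0.035], 0.61)]
```

```bash
cat >> h.py <<'E'
from scipy.spatial.transform import Rotation as Ro
import json
def plan(tgt,yaw=None,vmax=.045,n=None):
    """rows to TCP tgt; yaw = heading of tool y (mod pi)"""
    s=arm.observe(); p=np.array(s["position"]); R=Ro.from_rotvec(s["ee_rot"]).as_matrix()
    h=np.arctan2(R[1,1],R[0,1]); dh=0 if yaw is None else (yaw-h+np.pi/2)%np.pi-np.pi/2
    d=np.array(tgt)-p; n=n or max(1,int(np.ceil(max(np.linalg.norm(d)/vmax,abs(dh)/.14))))
    tw=-dh/n/(np.pi/2); rows=[]; pc=p.copy()
    for i in range(n):
        step=p+d*(i+1)/n-pc; l=np.round(R.T@step,4); rows.append(dict(tx=l[0],ty=l[1],tz=l[2],twist=round(tw,4)))
        pc=pc+R@l; R=R@Ro.from_rotvec([0,0,round(tw,4)*np.pi/2]).as_matrix()
    print("pos",p.round(4),"h",round(h,3),"F",np.round(s["force"],1)); print(json.dumps([{k:float(v) for k,v in r.items() if v} for r in rows]))
E
python3 -c "
from h import *
plan([.626,.309,.25],-.05)"
```

```text
pos [0.2593 0.5687 0.2267] h 1.143 F [ 0.5  0.2 -0.2]
[{"tx": -0.0441, "ty": -0.0084, "tz": -0.0023, "twist": 0.0759}, {"tx": -0.0449, "ty": -0.0031, "tz": -0.0024, "twist": 0.0759}, {"tx": -0.0448, "ty": 0.0022, "tz": -0.0023, "twist": 0.0759}, {"tx": -0.0443, "ty": 0.0076, "tz": -0.0023, "twist": 0.0759}, {"tx": -0.0431, "ty": 0.0128, "tz": -0.0023, "twist": 0.0759}, {"tx": -0.0412, "ty": 0.0178, "tz": -0.0024, "twist": 0.0759}, {"tx": -0.0389, "ty": 0.0226, "tz": -0.0023, "twist": 0.0759}, {"tx": -0.0358, "ty": 0.0271, "tz": -0.0023, "twist": 0.0759}, {"tx": -0.0324, "ty": 0.0311, "tz": -0.0023, "twist": 0.0759}, {"tx": -0.0285, "ty": 0.0348, "tz": -0.0024, "twist": 0.0759}]
```

move_arm:
  motion:
    - {"tx": -0.044, "ty": -0.008, "tz": -0.002, "twist": 0.076}
    - {"tx": -0.045, "ty": -0.003, "tz": -0.002, "twist": 0.076}
    - {"tx": -0.045, "ty": 0.002, "tz": -0.002, "twist": 0.076}
    - {"tx": -0.044, "ty": 0.008, "tz": -0.002, "twist": 0.076}
    - {"tx": -0.043, "ty": 0.013, "tz": -0.002, "twist": 0.076}
    - {"tx": -0.041, "ty": 0.018, "tz": -0.003, "twist": 0.076}
    - {"tx": -0.039, "ty": 0.023, "tz": -0.003, "twist": 0.076}
    - {"tx": -0.036, "ty": 0.027, "tz": -0.003, "twist": 0.076}
    - {"tx": -0.032, "ty": 0.031, "tz": -0.003, "twist": 0.076}
    - {"tx": -0.028, "ty": 0.035, "tz": -0.002, "twist": 0.076}
    - {}
  gripper: 0.2
  squeeze: 10

```text
invalid input
```

Run:
```python
from h import *
plan([.626,.309,.25],-.05)
s=arm.get_image("side");t=arm.get_image("top")
def crop(im,x,y,w,h): return cv2.resize(im[y:y+h,x:x+w,::-1],(400,400),interpolation=cv2.INTER_CUBIC)
for n,o in(("top",t),("side",s)): print(n,proj(n,[.626,.309,.25]),proj(n,[.626,.309,.155]))
cv2.imwrite("pics/c2.png",np.hstack([crop(t,120,90,100,100),crop(s,220,60,100,100)]))
```

```text
pos [0.2593 0.5687 0.2267] h 1.143 F [ 0.5  0.2 -0.2]
[{"tx": -0.0441, "ty": -0.0084, "tz": -0.0023, "twist": 0.0759}, {"tx": -0.0449, "ty": -0.0031, "tz": -0.0024, "twist": 0.0759}, {"tx": -0.0448, "ty": 0.0022, "tz": -0.0023, "twist": 0.0759}, {"tx": -0.0443, "ty": 0.0076, "tz": -0.0023, "twist": 0.0759}, {"tx": -0.0431, "ty": 0.0128, "tz": -0.0023, "twist": 0.0759}, {"tx": -0.0412, "ty": 0.0178, "tz": -0.0024, "twist": 0.0759}, {"tx": -0.0389, "ty": 0.0226, "tz": -0.0023, "twist": 0.0759}, {"tx": -0.0358, "ty": 0.0271, "tz": -0.0023, "twist": 0.0759}, {"tx": -0.0324, "ty": 0.0311, "tz": -0.0023, "twist": 0.0759}, {"tx": -0.0285, "ty": 0.0348, "tz": -0.0024, "twist": 0.0759}]
top [[146.85071338 149.66937974]] [[155.17538298 156.72686611]]
side [[274.09142439 102.30780694]] [[273.2837195  124.11445906]]
```

View pics/c2.png

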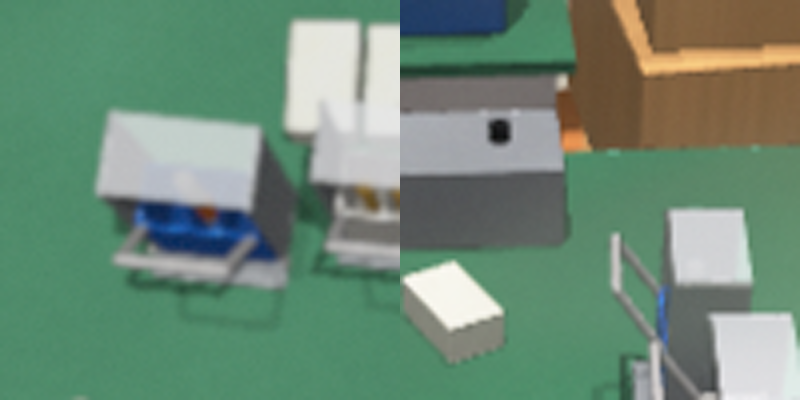

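The move was refused, probably because of the empty row. The picture just shows the unchanged rack, with the handle ends at top px (149,155) and (178,157).

move_arm:
  motion:
    - {"tx": -0.044, "ty": -0.008, "tz": -0.002, "twist": 0.076}
    - {"tx": -0.045, "ty": -0.003, "tz": -0.002, "twist": 0.076}
    - {"tx": -0.045, "ty": 0.002, "tz": -0.002, "twist": 0.076}
    - {"tx": -0.044, "ty": 0.008, "tz": -0.002, "twist": 0.076}
    - {"tx": -0.043, "ty": 0.013, "tz": -0.002, "twist": 0.076}
    - {"tx": -0.041, "ty": 0.018, "tz": -0.003, "twist": 0.076}
    - {"tx": -0.039, "ty": 0.023, "tz": -0.003, "twist": 0.076}
    - {"tx": -0.036, "ty": 0.027, "tz": -0.003, "twist": 0.076}
    - {"tx": -0.032, "ty": 0.031, "tz": -0.003, "twist": 0.076}
    - {"tx": -0.028, "ty": 0.035, "tz": -0.002, "twist": 0.076}
    - {"tx": 0, "ty": 0, "tz": 0, "twist": 0}
  gripper: 0.2
  squeeze: 10

```text
clock: 3.0
position: [0.632, 0.3034, 0.2509]
ee_rot: [2.287, 2.145, -0.0]
force: [0.1, -0.8, -0.5]
width: 0.398
gripper_force: 0.0
```

Run:
```python
from h import *
plan([.626,.309,.25],-.05)
s=arm.get_image("side");t=arm.get_image("top")
def crop(im,x,y,w,h): return cv2.resize(im[y:y+h,x:x+w,::-1],(400,400),interpolation=cv2.INTER_CUBIC)
cv2.imwrite("pics/c3.png",np.hstack([crop(t,120,90,100,100),crop(s,220,60,100,100)]))
```

```text
pos [0.632  0.3034 0.2509] h -0.064 F [ 0.1 -0.8 -0.5]
[{"tx": 0.0052, "ty": -0.0064, "tz": 0.0008, "twist": -0.0089}]
```

View pics/c3.png

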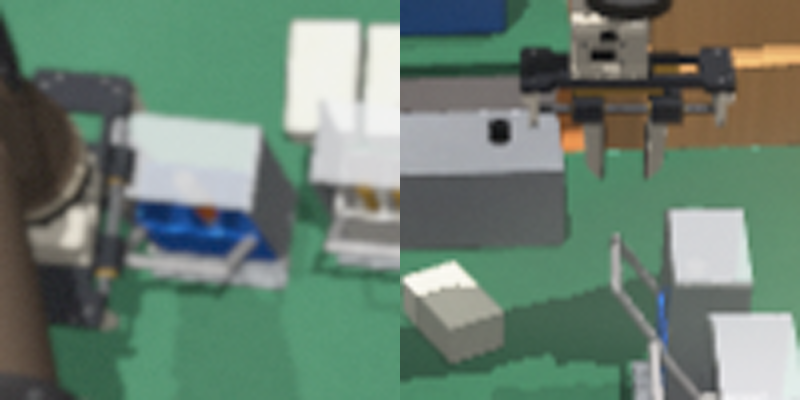

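The tips sit at side px (270–283, 104), above and in line with the handle bar, which is at column 274. Next I descend and pinch.

move_arm:
  motion:
    - {"tx": 0.005, "ty": -0.005, "tz": 0.03, "twist": -0.009}
    - {"tx": 0, "ty": 0, "tz": 0.04, "twist": 0}
    - {"tx": 0, "ty": 0, "tz": 0.034, "twist": 0}
    - {"tx": 0, "ty": 0, "tz": 0, "twist": 0}

```text
clock: 3.5
position: [0.6181, 0.3164, 0.1422]
ee_rot: [-2.257, -2.181, 0.011]
force: [-0.3, -0.9, -0.8]
width: 0.401
gripper_force: 0.0
```

move_arm:
  motion:
    - {"tx": 0, "ty": 0, "tz": 0, "twist": 0}
    - {"tx": 0, "ty": 0, "tz": 0, "twist": 0}
    - {"tx": 0, "ty": 0, "tz": 0, "twist": 0}
    - {"tx": 0, "ty": 0, "tz": 0, "twist": 0}
    - {"tx": 0, "ty": 0, "tz": 0, "twist": 0}
    - {"tx": 0, "ty": 0, "tz": 0, "twist": 0}
    - {"tx": 0, "ty": 0, "tz": 0, "twist": 0}
  gripper: 1

```text
clock: 4.2
position: [0.6229, 0.3167, 0.1495]
ee_rot: [2.262, 2.18, 0.006]
force: [-1.2, 0.1, 5.7]
width: 0.219
gripper_force: 9.3
```

move_arm:
  motion:
    - {"tx": 0, "ty": 0, "tz": 0, "twist": 0}
    - {"tx": 0, "ty": 0, "tz": 0, "twist": 0}
    - {"tx": 0, "ty": 0, "tz": 0, "twist": 0}
    - {"tx": 0, "ty": 0, "tz": 0, "twist": 0}
  gripper: 0.2

```text
clock: 4.6
position: [0.6219, 0.3159, 0.1468]
ee_rot: [-2.262, -2.18, -0.0]
force: [0.1, 0.1, 0.1]
width: 0.397
gripper_force: 0.0
```

Run:
```python
from h import *
plan([.626,.307,.146],-.05)
s=arm.get_image("side")
for r in arm.regions_of("side","bin_blue_handle")[:2]: print(r["conf"],np.array(r["point"])*S)
cv2.imwrite("pics/c4.png",cv2.resize(s[80:160,230:330,::-1],(800,600),interpolation=cv2.INTER_CUBIC))
```

```text
pos [0.6219 0.3159 0.1468] h -0.037 F [0.1 0.1 0.1]
[{"tx": -0.0087, "ty": 0.0044, "tz": 0.0008, "twist": 0.0084}]
0.56 [270.3872 127.4112]
```

View pics/c4.png

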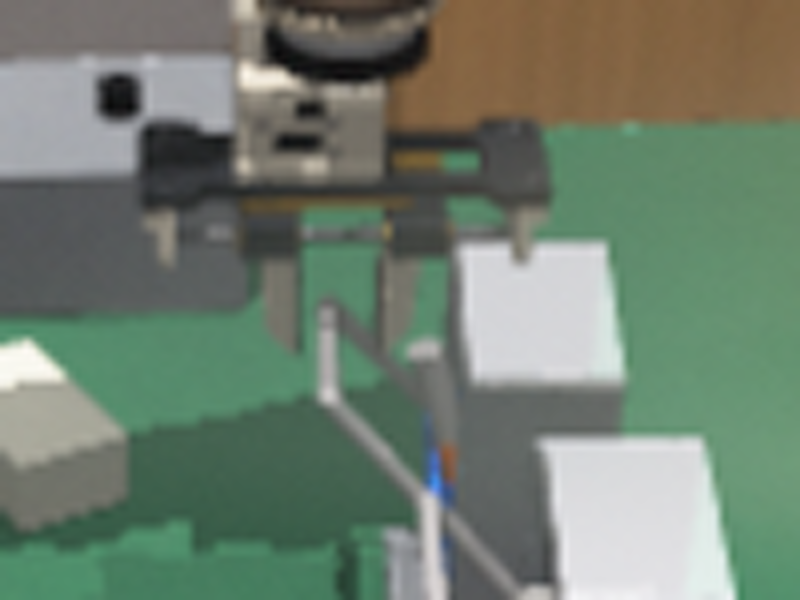

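The fingers straddle the bar's far end, next to the bent arm at crop (330,305), and the bin has already tilted slightly. I'll shift 12 mm inward and pinch again.

move_arm:
  motion:
    - {"tx": -0.013, "ty": -0.003, "tz": 0.002, "twist": 0.008}
    - {"tx": 0, "ty": 0, "tz": 0, "twist": 0}
    - {"tx": 0, "ty": 0, "tz": 0, "twist": 0}

```text
clock: 5.0
position: [0.6184, 0.302, 0.1447]
ee_rot: [2.277, 2.164, -0.001]
force: [0.2, 0.0, 0.3]
width: 0.401
gripper_force: 0.0
```

move_arm:
  motion:
    - {"tx": 0, "ty": 0, "tz": 0, "twist": 0}
    - {"tx": 0, "ty": 0, "tz": 0, "twist": 0}
    - {"tx": 0, "ty": 0, "tz": 0, "twist": 0}
    - {"tx": 0, "ty": 0, "tz": 0, "twist": 0}
    - {"tx": 0, "ty": 0, "tz": 0, "twist": 0}
    - {"tx": 0, "ty": 0, "tz": 0, "twist": 0}
    - {"tx": 0, "ty": 0, "tz": 0, "twist": 0}
  gripper: 1

```text
clock: 5.7
position: [0.6184, 0.3032, 0.1447]
ee_rot: [-2.275, -2.166, -0.0]
force: [-0.4, 1.0, 1.1]
width: 0.108
gripper_force: 10.0
```

move_arm:
  motion:
    - {"tx": 0, "ty": -0.007, "tz": 0.003, "twist": 0}
    - {"tx": 0, "ty": -0.007, "tz": 0.003, "twist": 0}
    - {"tx": 0, "ty": -0.013, "tz": 0.007, "twist": 0}
    - {"tx": 0, "ty": -0.012, "tz": 0.009, "twist": 0}
    - {"tx": 0, "ty": -0.011, "tz": 0.01, "twist": 0}
    - {"tx": 0, "ty": -0.01, "tz": 0.011, "twist": 0}
    - {"tx": 0, "ty": -0.009, "tz": 0.012, "twist": 0}
    - {"tx": 0, "ty": -0.008, "tz": 0.013, "twist": 0}
    - {"tx": 0, "ty": 0, "tz": 0, "twist": 0}
    - {"tx": 0, "ty": 0, "tz": 0, "twist": 0}

```text
clock: 6.7
position: [0.5361, 0.309, 0.0755]
ee_rot: [-2.268, -2.166, 0.008]
force: [-11.2, 5.7, 5.5]
width: 0.107
gripper_force: 10.1
```

Run:
```python
from h import *
plan([.54,.307,.08])
s=arm.get_image("side")
cv2.imwrite("pics/c5.png",cv2.resize(s[80:180,220:320,::-1],(600,600),interpolation=cv2.INTER_CUBIC))
```

```text
pos [0.5361 0.309  0.0755] h -0.046 F [-11.2   5.7   5.5]
[{"tx": -0.0018, "ty": 0.0039, "tz": -0.0045}]
```

View pics/c5.png

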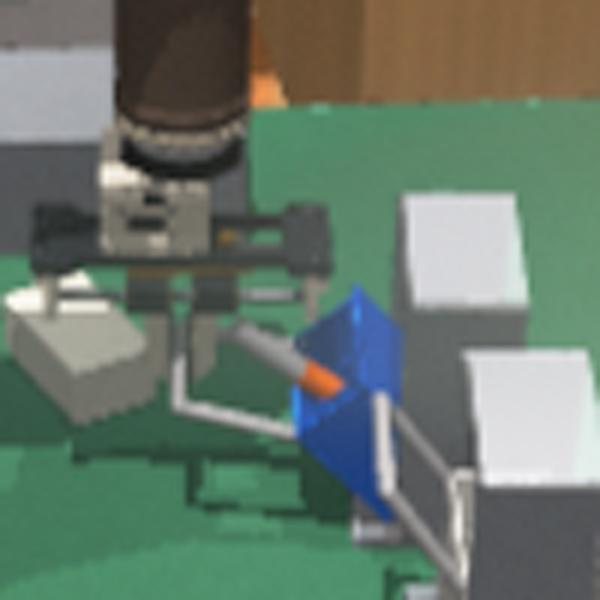

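The bin is out by about 0.75 rad, and the roller lies over the panel edge with its upper end at crop (240,330). I'll release the bar and push it down from above to the stop.

move_arm:
  motion:
    - {"tx": 0, "ty": 0, "tz": 0, "twist": 0}
    - {"tx": 0, "ty": 0, "tz": 0, "twist": 0}
    - {"tx": 0, "ty": 0, "tz": 0, "twist": 0}
    - {"tx": 0.003, "ty": 0, "tz": -0.03, "twist": 0}
    - {"tx": 0.002, "ty": -0.005, "tz": -0.02, "twist": 0}
    - {"tx": 0, "ty": 0, "tz": 0, "twist": 0}
  gripper: 0.5

```text
clock: 7.35
position: [0.5381, 0.3127, 0.1294]
ee_rot: [2.275, 2.165, 0.007]
force: [0.2, 1.0, 0.1]
width: 0.247
gripper_force: 0.0
```

move_arm:
  motion:
    - {"tx": 0, "ty": 0, "tz": 0, "twist": 0}
    - {"tx": 0, "ty": 0, "tz": 0, "twist": 0}
    - {"tx": 0, "ty": 0, "tz": 0, "twist": 0}
    - {"tx": 0, "ty": 0, "tz": 0, "twist": 0}
    - {"tx": 0, "ty": 0, "tz": 0, "twist": 0}
    - {"tx": 0, "ty": 0, "tz": 0, "twist": 0}
  gripper: 1

```text
clock: 7.95
position: [0.5368, 0.3119, 0.1265]
ee_rot: [2.276, 2.166, -0.0]
force: [-0.1, 0.4, 0.2]
width: 0.005
gripper_force: 0.0
```

move_arm:
  motion:
    - {"tx": 0, "ty": -0.002, "tz": 0.02, "twist": 0}
    - {"tx": 0, "ty": -0.001, "tz": 0.012, "twist": 0}
    - {"tx": 0, "ty": -0.001, "tz": 0.01, "twist": 0}
    - {"tx": 0, "ty": -0.001, "tz": 0.01, "twist": 0}
    - {"tx": 0, "ty": -0.001, "tz": 0.008, "twist": 0}
    - {"tx": 0, "ty": -0.001, "tz": 0.008, "twist": 0}
    - {"tx": 0, "ty": 0, "tz": 0.006, "twist": 0}
    - {"tx": 0, "ty": 0, "tz": 0, "twist": 0}
    - {"tx": 0, "ty": 0, "tz": 0, "twist": 0}

```text
clock: 8.85
position: [0.5332, 0.313, 0.0542]
ee_rot: [2.275, 2.163, 0.009]
force: [5.5, -0.0, 4.8]
width: 0.007
gripper_force: 3.7
```

move_arm:
  motion:
    - {"tx": 0, "ty": 0, "tz": 0.004, "twist": 0}
    - {"tx": 0, "ty": 0, "tz": 0, "twist": 0}
    - {"tx": 0, "ty": 0, "tz": 0, "twist": 0}

```text
clock: 9.15
position: [0.5351, 0.3134, 0.0521]
ee_rot: [2.275, 2.162, 0.015]
force: [7.0, -0.9, 18.2]
width: 0.004
gripper_force: 8.5
```

move_arm:
  motion:
    - {"tx": 0, "ty": 0, "tz": -0.045, "twist": 0}
    - {"tx": 0, "ty": 0, "tz": -0.045, "twist": 0}
    - {"tx": 0, "ty": -0.03, "tz": -0.04, "twist": 0}
    - {"tx": 0, "ty": -0.045, "tz": -0.02, "twist": 0}
    - {"tx": 0, "ty": -0.045, "tz": 0, "twist": 0}
    - {"tx": 0, "ty": -0.02, "tz": 0, "twist": 0}

```text
clock: 9.75
position: [0.3865, 0.32, 0.1993]
ee_rot: [-2.271, -2.168, -0.001]
force: [-0.7, 1.4, 0.2]
width: 0.004
gripper_force: 0.0
```

move_arm:
  motion:
    - {"tx": 0, "ty": 0, "tz": 0, "twist": -0.09}
    - {"tx": 0, "ty": 0, "tz": 0, "twist": -0.09}
    - {"tx": 0, "ty": 0, "tz": 0, "twist": -0.09}
    - {"tx": 0, "ty": 0, "tz": 0, "twist": -0.09}
    - {"tx": 0, "ty": 0, "tz": 0, "twist": -0.09}
    - {"tx": 0, "ty": 0, "tz": 0, "twist": -0.09}
    - {"tx": 0, "ty": 0, "tz": 0, "twist": -0.09}
    - {"tx": 0, "ty": 0, "tz": 0, "twist": -0.09}
    - {"tx": 0, "ty": 0, "tz": 0, "twist": -0.09}
    - {"tx": 0, "ty": 0, "tz": 0, "twist": -0.09}
    - {"tx": 0, "ty": 0, "tz": 0, "twist": -0.09}
  gripper: 0.1

```text
clock: 10.85
position: [0.3901, 0.3193, 0.1987]
ee_rot: [0.093, 3.14, 0.001]
force: [0.1, -0.0, -0.4]
width: 0.449
gripper_force: 0.0
```

Run:
```python
from h import *
st=arm.observe(); print(st["joints"].round(2)); plan([.41,.3,.2],1.52)
s=arm.get_image("side");t=arm.get_image("top")
def crop(im,x,y): return cv2.resize(im[y:y+80,x:x+80,::-1],(400,400),interpolation=cv2.INTER_CUBIC)
cv2.imwrite("pics/c6.png",np.hstack([crop(t,130,115),crop(s,245,90)]))
for n in("top","side"):
  for f in (arm.place_of,arm.regions_of):
    for r in f(n,"roller_center")[:3]:
      x=[round(r["conf"],2),(np.array(r["point"])*S).round(1)]
      if "region" in r: ys,xs=np.nonzero(r["region"]); x+=[len(xs),cv2.boxPoints(cv2.minAreaRect(np.c_[xs,ys].astype(np.float32))).round(1).tolist()]
      print(n,*x)
```

```text
[-0.86  0.27  0.09  1.91 -0.03  0.97  0.75]
pos [0.3901 0.3193 0.1987] h 1.511 F [ 0.1 -0.  -0.4]
[{"tx": -0.021, "ty": -0.0181, "tz": -0.0013, "twist": -0.0054}]
top 0.58 [168.2 168.5]
side 0.62 [266.9 144.5]
side 0.48 [250.7 222.2]
side 0.6 [262.7 144.2] 77 [[252.0, 144.3000030517578], [253.3000030517578, 139.89999389648438], [269.70001220703125, 144.8000030517578], [268.29998779296875, 149.1999969482422]]
```

View pics/c6.png

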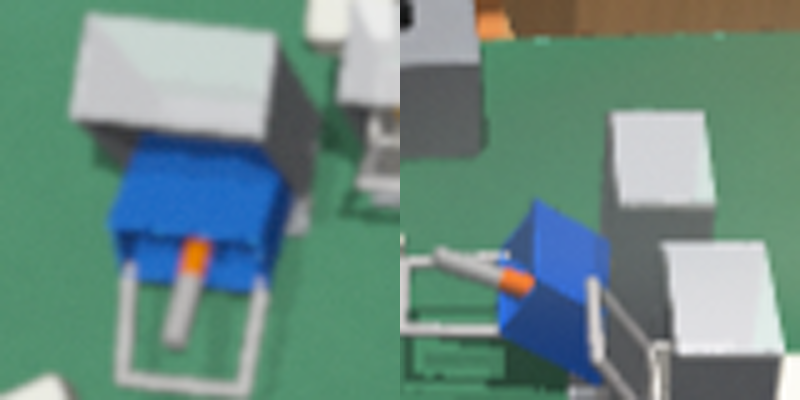

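Run:
```python
from h import *
e=tri((253,141.8),(165,182.8)); o=tri((266,145),(168,169.4)); d=e-o
print(e,o,d,np.linalg.norm(d),"slope",np.arcsin(d[2]/np.linalg.norm(d)),"head",np.arctan2(d[1],d[0]))
print(proj("top",[e,o]),proj("side",[e,o]))
```

```text
[0.54589534 0.28588072 0.09135662] [0.59751904 0.28167354 0.07727043] [-0.05162371  0.00420718  0.01408619] 0.05367614107159938 slope 0.26553882336383666 head 3.0602753379602983
[[164.9952503  182.65411637]
 [168.00307198 169.52992089]] [[252.91456939 141.81818771]
 [266.07669022 144.9819716 ]]
```

```bash
cat >> h.py <<'E'
def where(k=6):
    P=[];H=[]
    for _ in range(k):
        arm.get_image("top"); s=arm.observe(); P.append(s["position"]); R=Ro.from_rotvec(s["ee_rot"]).as_matrix(); H.append(np.arctan2(R[1,1],R[0,1]))
    print("avg",np.mean(P,0).round(4),"sd",np.std(P,0).round(4),"h",np.unwrap(H).mean().round(4)); return np.mean(P,0)
E
python3 -c "
from h import *
where(4)
plan([.566,.284,.15],1.49)"
```

```text
avg [0.39   0.3193 0.1987] sd [0. 0. 0.] h 1.5041
pos [0.3899 0.3193 0.1987] h 1.505 F [0.2 0.2 0.2]
[{"tx": -0.0356, "ty": -0.0047, "tz": 0.0098, "twist": 0.0019}, {"tx": -0.0356, "ty": -0.0047, "tz": 0.0097, "twist": 0.0019}, {"tx": -0.0356, "ty": -0.0045, "tz": 0.0098, "twist": 0.0019}, {"tx": -0.0357, "ty": -0.0044, "tz": 0.0097, "twist": 0.0019}, {"tx": -0.0356, "ty": -0.0043, "tz": 0.0098, "twist": 0.0019}]
```

move_arm:
  motion:
    - {"tx": -0.036, "ty": -0.005, "tz": 0.01, "twist": 0.002}
    - {"tx": -0.036, "ty": -0.005, "tz": 0.01, "twist": 0.002}
    - {"tx": -0.036, "ty": -0.004, "tz": 0.01, "twist": 0.002}
    - {"tx": -0.035, "ty": -0.004, "tz": 0.01, "twist": 0.002}
    - {"tx": -0.035, "ty": -0.004, "tz": 0.009, "twist": 0.002}
    - {"tx": 0, "ty": 0, "tz": 0, "twist": 0}
    - {"tx": 0, "ty": 0, "tz": 0, "twist": 0}
  gripper: 0.38

```text
clock: 12.05
position: [0.566, 0.2842, 0.149]
ee_rot: [-0.13, -3.138, 0.001]
force: [-0.2, 0.3, -0.3]
width: 0.312
gripper_force: 0.0
```

```bash
python3 -c "
from h import *
plan([.566,.284,.067],1.49,.03)"
```

```text
pos [0.566  0.2842 0.149 ] h 1.488 F [-0.2  0.3 -0.3]
[{"tz": 0.0273, "twist": -0.0004}, {"ty": -0.0001, "tz": 0.0274, "twist": -0.0004}, {"tz": 0.0273, "twist": -0.0004}]
```

move_arm:
  motion:
    - {"tx": 0, "ty": 0, "tz": 0.03, "twist": 0}
    - {"tx": 0, "ty": 0, "tz": 0.03, "twist": 0}
    - {"tx": 0, "ty": 0, "tz": 0.022, "twist": 0}
    - {"tx": 0, "ty": 0, "tz": 0, "twist": 0}
    - {"tx": 0, "ty": 0, "tz": 0, "twist": 0}

```text
clock: 12.55
position: [0.5652, 0.2855, 0.0685]
ee_rot: [-0.125, -3.139, -0.001]
force: [-0.1, -0.5, 0.3]
width: 0.309
gripper_force: 0.0
```

move_arm:
  motion:
    - {"tx": 0, "ty": 0, "tz": 0, "twist": 0}
    - {"tx": 0, "ty": 0, "tz": 0, "twist": 0}
    - {"tx": 0, "ty": 0, "tz": 0, "twist": 0}
    - {"tx": 0, "ty": 0, "tz": 0, "twist": 0}
    - {"tx": 0, "ty": 0, "tz": 0, "twist": 0}
    - {"tx": 0, "ty": 0, "tz": 0, "twist": 0}
  gripper: 1
  squeeze: 30

```text
clock: 13.15
position: [0.5664, 0.2853, 0.0686]
ee_rot: [0.126, 3.138, 0.002]
force: [-0.7, 1.2, 6.3]
width: 0.19
gripper_force: 30.0
```

move_arm:
  motion:
    - {"tx": 0.015, "ty": 0, "tz": -0.005, "twist": 0}
    - {"tx": 0.02, "ty": 0, "tz": -0.006, "twist": 0}
    - {"tx": 0.02, "ty": 0, "tz": -0.006, "twist": 0}
    - {"tx": 0.02, "ty": 0, "tz": -0.006, "twist": 0}
    - {"tx": 0.02, "ty": 0, "tz": -0.007, "twist": 0}
    - {"tx": 0.02, "ty": 0, "tz": -0.007, "twist": 0}
    - {"tx": 0.015, "ty": 0, "tz": -0.008, "twist": 0}
    - {"tx": 0.01, "ty": 0, "tz": -0.02, "twist": 0}
    - {"tx": 0, "ty": 0, "tz": -0.04, "twist": 0}
    - {"tx": 0, "ty": 0, "tz": -0.04, "twist": 0}
    - {"tx": 0, "ty": 0, "tz": 0, "twist": 0}
    - {"tx": 0, "ty": 0, "tz": 0, "twist": 0}

```text
clock: 14.35
position: [0.4267, 0.296, 0.2134]
ee_rot: [0.127, 3.138, 0.002]
force: [-1.5, 0.4, -2.6]
width: 0.186
gripper_force: 30.0
```

Run:
```python
from h import *
w=where(1)
s=arm.get_image("side");t=arm.get_image("top")
pt=proj("top",w)[0].astype(int); ps=proj("side",w)[0].astype(int); print(pt,ps,arm.observe()["width"])
def crop(im,c): x=int(np.clip(c[0]-40,0,412)); y=int(np.clip(c[1]-50,0,284)); print(x,y); return cv2.resize(im[y:y+100,x:x+100,::-1],(400,400),interpolation=cv2.INTER_CUBIC)
cv2.imwrite("pics/c7.png",np.hstack([crop(t,pt),crop(s,ps)]))
```

```text
avg [0.426  0.2955 0.2122] sd [0. 0. 0.] h 1.4899
[150 212] [220 114] 0.18669919837207385
110 162
180 64
```

View pics/c7.png

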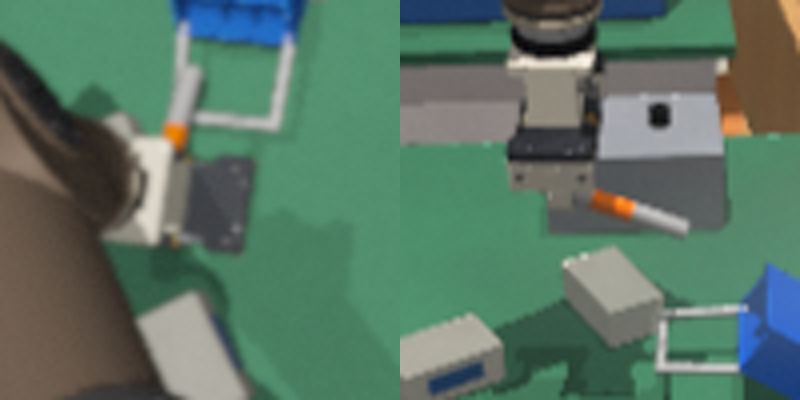

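Run:
```python
from h import *
e=tri((251.5,121),(159,180)); print("lower end",e,e-(np.array([.426,.2955,.2122])+[0,0,.019]))
from scipy.optimize import minimize
def fit(n,im,box,dims,p0,far):
    x,y,w,h=box; hsv=cv2.cvtColor(im,cv2.COLOR_RGB2HSV); g=(hsv[...,0]>60)&(hsv[...,0]<95)&(hsv[...,1]>80)&(hsv[...,2]>50)
    A=np.zeros(g.shape,np.float32); A[y:y+h,x:x+w]=~g[y:y+h,x:x+w]
    W=np.zeros_like(A); W[y:y+h,x:x+w]=1
    def cost(p):
        c,s=np.cos(p[2]),np.sin(p[2]); hh=np.array([[1,1],[1,-1],[-1,-1],[-1,1]])*np.array(dims)/2
        F=lambda z:np.c_[p[0]+hh@[c,-s],p[1]+hh@[s,c],np.full(4,z)]
        b=np.zeros(A.shape,np.uint8)
        for z in (0,.004,.008): cv2.fillPoly(b,[np.round(proj(n,F(z))*16).astype(np.int32)],255,cv2.LINE_AA,4)
        return float((W*np.abs(b/255.-A)).sum())
    best=min((minimize(cost,q,method="Nelder-Mead",options=dict(initial_simplex=q+np.array([[0,0,0],[.01,0,0],[0,.01,0],[0,0,.1]]))) for dx in(-.005,.005) for dy in(-.005,.005) for da in(-.06,.06) for q in [np.array(p0)+[dx,dy,da]]),key=lambda o:o.fun)
    print(n,best.x.round(4),round(best.fun,1),A.sum())
t=arm.get_image("top");s=arm.get_image("side")
fit("top",t,(250,170,45,55),(.1,.07),(.513,-.111,-.05),0)
fit("top",t,(318,175,38,62),(.15,.07),(.488,-.362,.09),0)
fit("side",s,(225,205,50,42),(.1,.07),(.513,-.111,-.05),0)
fit("side",s,(212,272,70,45),(.15,.07),(.488,-.362,.09),0)
plan([.458,.1,.2],-.066+np.pi/2)
```

```text
lower end [0.53957524 0.28069432 0.18949987] [ 0.11357524 -0.01480568 -0.04170013]
top [ 0.5173 -0.1109 -0.0734] 28.5 583.0
top [ 0.4881 -0.3625  0.0907] 122.7 682.0
side [ 0.5129 -0.1095 -0.0621] 104.4 596.0
side [ 0.489  -0.3584  0.1239] 209.3 1109.0
pos [0.4258 0.2954 0.2114] h 1.49 F [-0.5  0.1 -2. ]
[{"tx": -0.0096, "ty": -0.0384, "tz": 0.0023, "twist": -0.0019}, {"tx": -0.0094, "ty": -0.0385, "tz": 0.0024, "twist": -0.0019}, {"tx": -0.0094, "ty": -0.0385, "tz": 0.0023, "twist": -0.0019}, {"tx": -0.0092, "ty": -0.0385, "tz": 0.0024, "twist": -0.0019}, {"tx": -0.0092, "ty": -0.0385, "tz": 0.0023, "twist": -0.0019}]
```

Run:
```python
from h import *
plan([.466,-.1066,.12],-.068+np.pi/2)
```

```text
pos [0.4258 0.2954 0.2114] h 1.49 F [-0.5  0.1 -2. ]
[{"tx": -0.0073, "ty": -0.0397, "tz": 0.0092, "twist": -0.0008}, {"tx": -0.0072, "ty": -0.0398, "tz": 0.0092, "twist": -0.0008}, {"tx": -0.0072, "ty": -0.0397, "tz": 0.0092, "twist": -0.0008}, {"tx": -0.0071, "ty": -0.0398, "tz": 0.0092, "twist": -0.0008}, {"tx": -0.007, "ty": -0.0397, "tz": 0.0092, "twist": -0.0008}, {"tx": -0.0071, "ty": -0.0398, "tz": 0.0092, "twist": -0.0008}, {"tx": -0.0069, "ty": -0.0398, "tz": 0.0092, "twist": -0.0008}, {"tx": -0.007, "ty": -0.0397, "tz": 0.0092, "twist": -0.0008}, {"tx": -0.0068, "ty": -0.0398, "tz": 0.0092, "twist": -0.0008}, {"tx": -0.0068, "ty": -0.0398, "tz": 0.0093, "twist": -0.0008}]
```

move_arm:
  motion:
    - {"tx": -0.007, "ty": -0.04, "tz": 0.009, "twist": -0.001}
    - {"tx": -0.007, "ty": -0.04, "tz": 0.009, "twist": -0.001}
    - {"tx": -0.007, "ty": -0.04, "tz": 0.009, "twist": -0.001}
    - {"tx": -0.007, "ty": -0.04, "tz": 0.009, "twist": -0.001}
    - {"tx": -0.007, "ty": -0.04, "tz": 0.009, "twist": -0.001}
    - {"tx": -0.007, "ty": -0.04, "tz": 0.009, "twist": -0.001}
    - {"tx": -0.007, "ty": -0.04, "tz": 0.009, "twist": -0.001}
    - {"tx": -0.007, "ty": -0.039, "tz": 0.009, "twist": -0.001}
    - {"tx": -0.007, "ty": -0.039, "tz": 0.009, "twist": 0}
    - {"tx": -0.007, "ty": -0.039, "tz": 0.009, "twist": 0}
    - {"tx": 0, "ty": 0, "tz": 0, "twist": 0}
    - {"tx": 0, "ty": 0, "tz": 0, "twist": 0}

```text
clock: 15.8
position: [0.4662, -0.1061, 0.1219]
ee_rot: [-0.111, -3.138, 0.0]
force: [-0.3, 0.5, -2.0]
width: 0.185
gripper_force: 30.0
```

Run:
```python
from h import *
plan([.466,-.1066,.08],-.068+np.pi/2)
w=where(1)
s=arm.get_image("side");t=arm.get_image("top")
pt=proj("top",w)[0].astype(int); ps=proj("side",w)[0].astype(int)
def crop(im,c): x=int(c[0]-40); y=int(c[1]-50); print(x,y); return cv2.resize(im[y:y+100,x:x+100,::-1],(400,400),interpolation=cv2.INTER_CUBIC)
cv2.imwrite("pics/c8.png",np.hstack([crop(t,pt),crop(s,ps)]))
```

```text
pos [ 0.4662 -0.1061  0.1219] h 1.5 F [-0.3  0.5 -2. ]
[{"ty": -0.0005, "tz": 0.0419, "twist": -0.0019}]
avg [ 0.4665 -0.1049  0.1221] sd [0. 0. 0.] h 1.5021
232 156
194 154
```

View pics/c8.png

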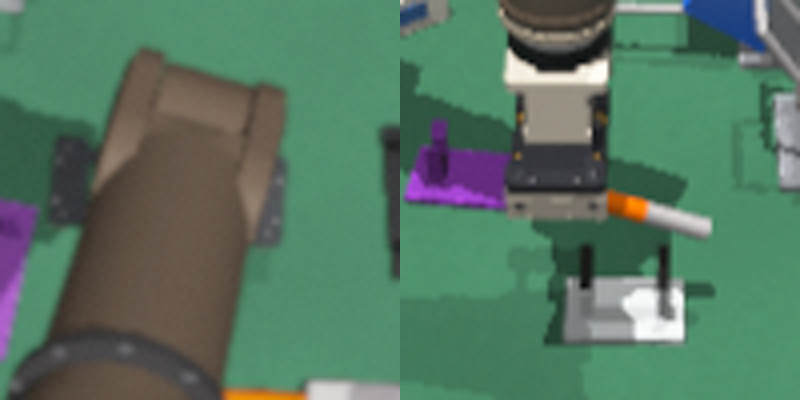

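The rod is over the rest in line: its far end is at side crop (710,228), and the saddles are at columns 586 and 664. I'll lower it with an easing grip.

move_arm:
  motion:
    - {"tx": 0, "ty": 0, "tz": 0.02, "twist": -0.002}
    - {"tx": 0, "ty": 0, "tz": 0.02, "twist": 0}
    - {"tx": 0, "ty": 0, "tz": 0.016, "twist": 0}
    - {"tx": 0, "ty": 0, "tz": 0, "twist": 0}

```text
clock: 16.35
position: [0.4666, -0.1041, 0.0656]
ee_rot: [-0.099, -3.139, -0.0]
force: [1.0, -1.3, -1.1]
width: 0.185
gripper_force: 30.0
```

move_arm:
  motion:
    - {"tx": 0, "ty": 0, "tz": 0.008, "twist": 0}
    - {"tx": 0, "ty": 0, "tz": 0.008, "twist": 0}
    - {"tx": 0, "ty": 0, "tz": 0.005, "twist": 0}
    - {"tx": 0, "ty": 0, "tz": 0.005, "twist": 0}
    - {"tx": 0, "ty": 0, "tz": 0.004, "twist": 0}
    - {"tx": 0, "ty": 0, "tz": 0, "twist": 0}
    - {"tx": 0, "ty": 0, "tz": 0, "twist": 0}
  squeeze: 8

```text
clock: 17.05
position: [0.4667, -0.1051, 0.0366]
ee_rot: [-0.102, -3.139, -0.0]
force: [-1.4, -1.3, -1.7]
width: 0.194
gripper_force: 8.7
```

move_arm:
  motion:
    - {"tx": 0, "ty": 0, "tz": 0.004, "twist": 0}
    - {"tx": 0, "ty": 0, "tz": 0, "twist": 0}
    - {"tx": 0, "ty": 0, "tz": 0, "twist": 0}

```text
clock: 17.35
position: [0.4667, -0.1063, 0.0328]
ee_rot: [0.104, 3.14, -0.002]
force: [-2.5, -5.9, 2.1]
width: 0.192
gripper_force: 8.4
```

Run:
```python
from h import *
s=arm.observe(); print(s["position"],s["force"],s["ft_torque"])
im=arm.get_image("side")
cv2.imwrite("pics/c9.png",cv2.resize(im[190:260,205:305,::-1],(800,560),interpolation=cv2.INTER_CUBIC))
```

```text
[ 0.46666892 -0.10629731  0.03282099] [-2.54778593 -5.8797535   2.10068541] [-1.02643522  0.56886288 -0.10236619]
```

View pics/c9.png

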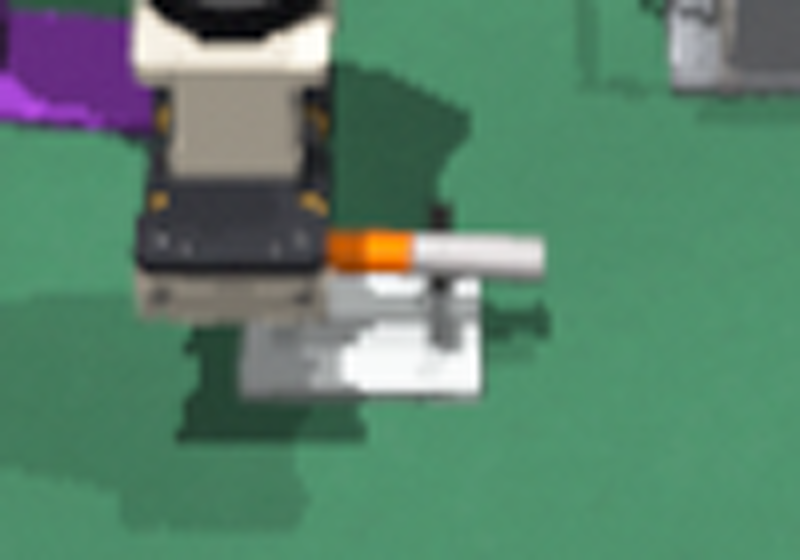

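The rod lies level in the saddles and is centred: its orange boundary is at crop column 412 and the plate spans 240–480. Releasing.

move_arm:
  motion:
    - {"tx": 0, "ty": 0, "tz": 0, "twist": 0}
    - {"tx": 0, "ty": 0, "tz": 0, "twist": 0}
    - {"tx": 0, "ty": 0, "tz": 0, "twist": 0}
    - {"tx": 0, "ty": 0, "tz": 0, "twist": 0}
    - {"tx": 0, "ty": 0, "tz": 0, "twist": 0}
    - {"tx": 0, "ty": 0, "tz": 0, "twist": 0}
  gripper: 0.2

```text
clock: 18.0
position: [0.4668, -0.1049, 0.0326]
ee_rot: [-0.102, -3.14, -0.0]
force: [-2.9, 2.5, -0.2]
width: 0.401
gripper_force: 1.4
```

move_arm:
  motion:
    - {"tx": 0, "ty": 0, "tz": -0.02, "twist": 0}
    - {"tx": 0, "ty": 0, "tz": -0.04, "twist": 0}
    - {"tx": 0, "ty": 0, "tz": -0.04, "twist": 0}
    - {"tx": 0.045, "ty": 0, "tz": -0.02, "twist": 0}
    - {"tx": 0.045, "ty": 0.02, "tz": 0, "twist": 0}
    - {"tx": 0.045, "ty": 0.02, "tz": 0, "twist": 0}
    - {"tx": 0, "ty": 0, "tz": 0, "twist": 0}
    - {"tx": 0, "ty": 0, "tz": 0, "twist": 0}

```text
clock: 18.8
position: [0.3353, -0.0562, 0.1534]
ee_rot: [0.1, 3.137, 0.001]
force: [0.4, 0.0, 0.3]
width: 0.399
gripper_force: 0.0
```

Run:
```python
from h import *
t=arm.get_image("top");s=arm.get_image("side")
for n,im in(("top",t),("side",s)):
    hsv=cv2.cvtColor(im,cv2.COLOR_RGB2HSV); m=(hsv[...,0]>5)&(hsv[...,0]<22)&(hsv[...,1]>170)&(hsv[...,2]>110)
    k,l,st,ce=cv2.connectedComponentsWithStats(m.astype(np.uint8))
    for i in range(1,k):
        if st[i,4]>12 and st[i,0]<330: print(n,st[i],ce[i].round(1),onz(n,ce[i],.055)[0].round(4))
    for r in arm.place_of(n,"roller_center")[:2]: print(n,r["conf"],onz(n,np.array(r["point"])*S,.05)[0].round(4))
    for r in arm.regions_of(n,"roller_center")[:1]:
        ys,xs=np.nonzero(r["region"]); R=cv2.minAreaRect(np.c_[xs,ys].astype(np.float32)); b=onz(n,cv2.boxPoints(R),.053); print(n,r["conf"],len(xs),onz(n,R[0],.053)[0].round(4),R, b[:,:2].round(3).tolist())
def crop(im,x,y): return cv2.resize(im[y:y+75,x:x+75,::-1],(400,400),interpolation=cv2.INTER_CUBIC)
cv2.imwrite("pics/c10.png",np.hstack([crop(t,235,160),crop(s,212,195)]))
plan([.5,-.11,.2])
```

```text
top [272 192   3   8  22] [273.  195.5] [ 0.516  -0.1095  0.055 ]
top [288 254  20   5  98] [297.7 256. ] [ 0.2958 -0.2053  0.055 ]
top 0.73 [ 0.5041 -0.1206  0.05  ]
top 0.53 187 [ 0.5146 -0.1084  0.053 ] ((272.6885070800781, 195.92623901367188), (4.798394203186035, 40.107330322265625), 5.19442892074585) [[0.44, -0.095], [0.591, -0.104], [0.59, -0.122], [0.439, -0.112]]
side [ 13 108  26  25 238] [ 24.7 120.4] [-0.4285  0.5539  0.055 ]
side [ 34 112   5   5  15] [ 35.8 113.9] [-0.3974  0.6057  0.055 ]
side [  6 127   8   9  33] [  9.2 131.2] [-0.465   0.4714  0.055 ]
side [244 219  12   5  60] [249.5 221. ] [ 0.5121 -0.1138  0.055 ]
side [179 242   7  22 124] [181.7 252.5] [ 0.2989 -0.2376  0.055 ]
side 0.59 [ 0.5131 -0.114   0.05  ]
side 0.59 172 [ 0.5218 -0.117   0.053 ] ((252.5, 222.0), (6.0, 37.0), 90.0) [[0.462, -0.1], [0.584, -0.106], [0.581, -0.134], [0.461, -0.127]]
pos [ 0.3357 -0.0569  0.1527] h 1.505 F [ 0.2 -0.2 -0. ]
[{"tx": -0.0419, "ty": -0.0106, "tz": -0.0118}, {"tx": -0.0418, "ty": -0.0105, "tz": -0.0118}, {"tx": -0.0419, "ty": -0.0106, "tz": -0.0118}, {"tx": -0.0418, "ty": -0.0105, "tz": -0.0118}]
```

Run:
```python
from h import *
plan([.514,-.11,.13],-.066+np.pi/2)
```

```text
pos [ 0.3357 -0.0569  0.1527] h 1.505 F [ 0.2 -0.2 -0. ]
[{"tx": -0.0363, "ty": -0.0083, "tz": 0.0046}, {"tx": -0.0363, "ty": -0.0082, "tz": 0.0045}, {"tx": -0.0362, "ty": -0.0083, "tz": 0.0046}, {"tx": -0.0363, "ty": -0.0082, "tz": 0.0045}, {"tx": -0.0363, "ty": -0.0083, "tz": 0.0046}]
```

move_arm:
  motion:
    - {"tx": -0.036, "ty": -0.008, "tz": 0.0045, "twist": 0}
    - {"tx": -0.036, "ty": -0.008, "tz": 0.0045, "twist": 0}
    - {"tx": -0.036, "ty": -0.008, "tz": 0.0045, "twist": 0}
    - {"tx": -0.036, "ty": -0.008, "tz": 0.0045, "twist": 0}
    - {"tx": -0.037, "ty": -0.009, "tz": 0.0045, "twist": 0}
    - {"tx": 0, "ty": 0, "tz": 0, "twist": 0}
    - {"tx": 0, "ty": 0, "tz": 0, "twist": 0}

```text
clock: 19.8
position: [0.513, -0.1098, 0.1292]
ee_rot: [-0.103, -3.138, 0.001]
force: [-1.0, 0.0, -1.2]
width: 0.398
gripper_force: 0.0
```

```bash
python3 -c "
from h import *
plan([.514,-.11,.033],-.066+np.pi/2)"
```

```text
pos [ 0.513  -0.1098  0.1292] h 1.505 F [-1.   0.  -1.2]
[{"tx": -0.0004, "tz": 0.0321}, {"tx": -0.0003, "tz": 0.032}, {"tx": -0.0004, "tz": 0.0321}]
```

move_arm:
  motion:
    - {"tx": -0.001, "ty": 0, "tz": 0.032, "twist": 0}
    - {"tx": 0, "ty": 0, "tz": 0.032, "twist": 0}
    - {"tx": 0, "ty": 0, "tz": 0.032, "twist": 0}
    - {"tx": 0, "ty": 0, "tz": 0, "twist": 0}
    - {"tx": 0, "ty": 0, "tz": 0, "twist": 0}

```text
clock: 20.3
position: [0.513, -0.1092, 0.0346]
ee_rot: [-0.103, -3.138, -0.0]
force: [0.4, 0.1, 0.4]
width: 0.401
gripper_force: 0.0
```

move_arm:
  motion:
    - {"tx": 0, "ty": 0, "tz": 0, "twist": 0}
    - {"tx": 0, "ty": 0, "tz": 0, "twist": 0}
    - {"tx": 0, "ty": 0, "tz": 0, "twist": 0}
    - {"tx": 0, "ty": 0, "tz": 0, "twist": 0}
    - {"tx": 0, "ty": 0, "tz": 0, "twist": 0}
    - {"tx": 0, "ty": 0, "tz": 0, "twist": 0}
  gripper: 1
  squeeze: 8

```text
clock: 20.9
position: [0.5146, -0.1112, 0.0356]
ee_rot: [0.105, 3.137, -0.003]
force: [-0.5, -5.5, 4.8]
width: 0.192
gripper_force: 8.0
```

move_arm:
  motion:
    - {"tx": 0, "ty": 0, "tz": 0, "twist": 0}
    - {"tx": 0, "ty": 0, "tz": 0, "twist": 0}
    - {"tx": 0, "ty": 0, "tz": -0.03, "twist": 0}
    - {"tx": 0, "ty": 0, "tz": -0.045, "twist": 0}
    - {"tx": 0, "ty": 0, "tz": 0, "twist": 0}
    - {"tx": 0, "ty": 0, "tz": 0, "twist": 0}
  squeeze: 40

```text
clock: 21.5
position: [0.5146, -0.1091, 0.1105]
ee_rot: [0.102, 3.137, 0.0]
force: [-0.3, -0.2, -2.1]
width: 0.183
gripper_force: 40.0
```

Run:
```python
from h import *
plan([.488,-.363,.09],.093+np.pi/2)
```

```text
pos [ 0.5146 -0.1091  0.1105] h 1.506 F [-0.3 -0.2 -2.1]
[{"tx": 0.0017, "ty": -0.0425, "tz": 0.0034, "twist": -0.0167}, {"tx": 0.0028, "ty": -0.0425, "tz": 0.0034, "twist": -0.0167}, {"tx": 0.0039, "ty": -0.0424, "tz": 0.0034, "twist": -0.0167}, {"tx": 0.005, "ty": -0.0422, "tz": 0.0034, "twist": -0.0167}, {"tx": 0.0062, "ty": -0.0421, "tz": 0.0034, "twist": -0.0167}, {"tx": 0.0072, "ty": -0.042, "tz": 0.0034, "twist": -0.0167}]
```

move_arm:
  motion:
    - {"tx": 0.002, "ty": -0.042, "tz": 0.003, "twist": -0.017}
    - {"tx": 0.003, "ty": -0.042, "tz": 0.003, "twist": -0.017}
    - {"tx": 0.004, "ty": -0.042, "tz": 0.003, "twist": -0.017}
    - {"tx": 0.005, "ty": -0.042, "tz": 0.003, "twist": -0.017}
    - {"tx": 0.006, "ty": -0.042, "tz": 0.003, "twist": -0.017}
    - {"tx": 0.007, "ty": -0.042, "tz": 0.004, "twist": -0.016}
    - {"tx": 0, "ty": 0, "tz": 0, "twist": 0}
    - {"tx": 0, "ty": 0, "tz": 0, "twist": 0}

```text
clock: 22.3
position: [0.4856, -0.3621, 0.0885]
ee_rot: [0.142, -3.136, -0.002]
force: [-0.4, 1.3, -2.1]
width: 0.18
gripper_force: 40.0
```

Run:
```python
from h import *
plan([.488,-.363,.06],.093+np.pi/2); w=where(1)
t=arm.get_image("top");s=arm.get_image("side")
def crop(im,x,y,w,h,W,H): return cv2.resize(im[y:y+h,x:x+w,::-1],(W,H),interpolation=cv2.INTER_CUBIC)
cv2.imwrite("pics/c11.png",np.vstack([crop(s,195,245,100,42,800,336),crop(s,195,280,100,32,800,256)]))
print(proj("top",[[.49,-.36,.02]]),proj("side",[w]))
np.save("s.npy",s);np.save("t.npy",t)
cv2.imwrite("pics/c11.png",crop(s,195,245,100,75,800,600))
```

```text
pos [ 0.4856 -0.3621  0.0885] h 1.661 F [-0.4  1.3 -2.1]
[{"tx": -0.0024, "ty": -0.0012, "tz": 0.0285, "twist": -0.0016}]
avg [ 0.4865 -0.3605  0.0888] sd [0. 0. 0.] h 1.6637
[[337.69617651 205.43270659]] [[244.76472312 275.02911028]]
```

View pics/c11.png

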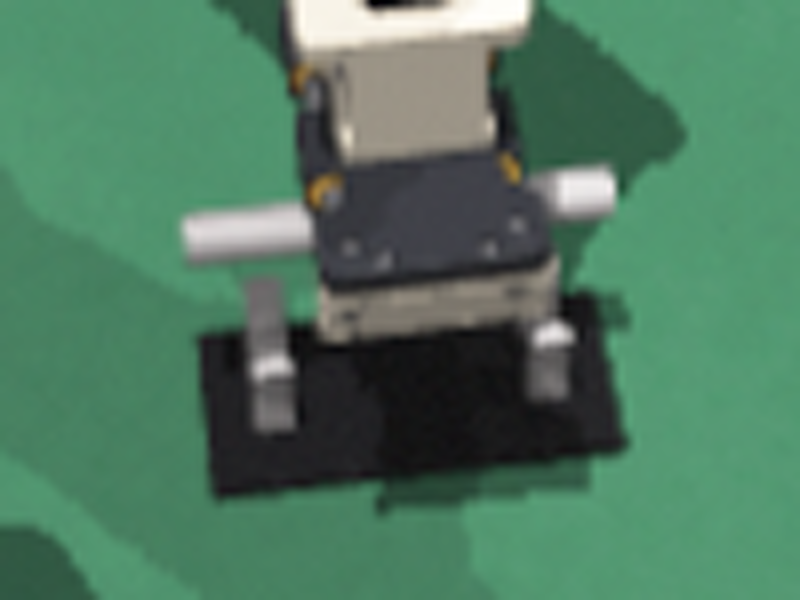

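The rod is parallel to the holder: rod slope -0.108 and plate edges -0.11. Rod ends are at crop (182,238) and (615,190), and the left clip's tips at (265,281) and (272,356). Next is the offset between them. (I've also gone past the 10-picture limit, so I'm viewing no more pictures.)

Run:
```python
from h import *
c=lambda x,y:(195+x/8,245+y/8)
w=np.array([.4865,-.3605,.0888])
za=w[2]+.0155
for z in (.1025,.1055):
  A=onz("side",[c(183,239),c(614,192)],z); print("rod",A.round(4).tolist(),"mid",A.mean(0).round(4),"ang",np.arctan2(*(A[1]-A[0])[[1,0]]).round(3), "perp to tcp")
cl=onz("side",[c(272,356),c(265,281)],.055); print("left clip tips",cl.round(4).tolist(),cl.mean(0).round(4))
nr=onz("side",[c(272,356),c(552,322)],.055); d=nr[1]-nr[0]; print("near tips",nr.round(4).tolist(),np.linalg.norm(d),np.arctan2(d[1],d[0]))
pl=onz("side",[c(217,494),c(626,448)],0.004);d=pl[1]-pl[0]; a=np.arctan2(d[1],d[0]); m=pl.mean(0); n=np.array([-np.sin(a),np.cos(a)]); print("plate near edge",pl.round(4).tolist(),np.linalg.norm(d),a,"centre",m[:2]+.035*n)
t=np.load("t.npy")
# predicted clips given hypothesised seat, top view of bright clip pixels
b=t[180:235,318:358].astype(int); m=(b.min(2)>120); ys,xs=np.nonzero(m); print("top bright",[(x+318,y+180) for x,y in zip(xs,ys)])
for h in([.488,-.363],):
  R=np.array([[np.cos(.095),-np.sin(.095)],[np.sin(.095),np.cos(.095)]])
  for x in(-.05,.05): print(x,proj("top",[np.r_[h+R@[x,y],.055] for y in(-.013,.013)]).round(1).tolist(),proj("side",[np.r_[h+R@[x,y],.055] for y in(-.013,.013)]).round(1).tolist())
```

```text
rod [[0.4118, -0.3666, 0.1025], [0.5626, -0.3544, 0.1025]] mid [ 0.4872 -0.3605  0.1025] ang 0.081 perp to tcp
rod [[0.412, -0.3689, 0.1055], [0.5623, -0.3568, 0.1055]] mid [ 0.4872 -0.3629  0.1055] ang 0.081 perp to tcp
left clip tips [[0.4407, -0.3824, 0.055], [0.4387, -0.3497, 0.055]] [ 0.4397 -0.3661  0.055 ]
near tips [[0.4407, -0.3824, 0.055], [0.5402, -0.3734, 0.055]] 0.09992781957612362 0.09087841722993817
plate near edge [[0.419, -0.4035, 0.004], [0.5665, -0.3923, 0.004]] 0.14792555664341994 0.07558118932534286 centre [ 0.49009031 -0.36301922]
top bright [(np.int64(342), np.int64(182)), (np.int64(340), np.int64(183)), (np.int64(341), np.int64(183)), (np.int64(342), np.int64(183)), (np.int64(343), np.int64(183)), (np.int64(340), np.int64(184)), (np.int64(341), np.int64(184)), (np.int64(342), np.int64(184)), (np.int64(343), np.int64(184)), (np.int64(344), np.int64(184)), (np.int64(340), np.int64(185)), (np.int64(341), np.int64(185)), (np.int64(342), np.int64(185)), (np.int64(343), np.int64(185)), (np.int64(344), np.int64(185)), (np.int64(340), np.int64(186)), (np.int64(341), np.int64(186)), (np.int64(342), np.int64(186)), (np.int64(343), np.int64(186)), (np.int64(344), np.int64(186)), (np.int64(340), np.int64(187)), (np.int64(341), np.int64(187)), (np.int64(342), np.int64(187)), (np.int64(343), np.int64(187)), (np.int64(344), np.int64(187)), (np.int64(340), np.int64(188)), (np.int64(341), np.int64(188)), (np.int64(342), np.int64(188)), (np.int64(343), np.int64(188)), (np.int64(344), np.int64(188)), (np.int64(341), np.int64(189)), (np.int64(342), np.int64(189)), (np.int64(343), np.int64(189)), (np.int64(344), np.int64(189)), (np.int64(342), np.int64(190)), (np.int64(343), np.int64(190))]
-0.05 [[345.4, 218.2], [338.5, 218.6]] [[228.5, 289.0], [227.6, 281.6]]
0.05 [[342.9, 191.6], [336.0, 192.0]] [[263.5, 284.6], [262.0, 277.4]]
```

move_arm:
  motion:
    - {"tx": -0.0025, "ty": -0.0015, "tz": 0.015, "twist": 0}
    - {"tx": 0, "ty": 0, "tz": 0.015, "twist": 0}
    - {"tx": 0, "ty": 0, "tz": 0, "twist": 0}
    - {"tx": 0, "ty": 0, "tz": 0, "twist": 0}
    - {"tx": 0, "ty": 0, "tz": 0, "twist": 0}

```text
clock: 22.95
position: [0.4899, -0.3628, 0.0603]
ee_rot: [-0.147, 3.138, -0.0]
force: [0.7, -0.4, -1.9]
width: 0.188
gripper_force: 40.0
```

Run:
```python
from h import *
plan([.489,-.362,.04],.091+np.pi/2)
```

```text
pos [ 0.4899 -0.3628  0.0603] h 1.664 F [ 0.7 -0.4 -1.9]
[{"tx": 0.0009, "ty": 0.0009, "tz": 0.0203, "twist": 0.0017}]
```

move_arm:
  motion:
    - {"tx": 0, "ty": 0, "tz": 0.01, "twist": 0}
    - {"tx": 0, "ty": 0, "tz": 0.01, "twist": 0}
    - {"tx": 0, "ty": 0, "tz": 0.004, "twist": 0}
    - {"tx": 0, "ty": 0, "tz": 0, "twist": 0}
    - {"tx": 0, "ty": 0, "tz": 0, "twist": 0}

```text
clock: 23.45
position: [0.4897, -0.3624, 0.036]
ee_rot: [0.147, -3.138, -0.001]
force: [0.2, 1.7, -1.8]
width: 0.185
gripper_force: 40.0
```

move_arm:
  motion:
    - {"tx": 0, "ty": 0, "tz": 0.004, "twist": 0}
    - {"tx": 0, "ty": 0, "tz": 0.004, "twist": 0}
    - {"tx": 0, "ty": 0, "tz": 0, "twist": 0}
    - {"tx": 0, "ty": 0, "tz": 0, "twist": 0}

```text
clock: 23.85
position: [0.4906, -0.3624, 0.0283]
ee_rot: [-0.148, 3.137, 0.0]
force: [2.8, 1.3, -1.6]
width: 0.19
gripper_force: 40.0
```

move_arm:
  motion:
    - {"tx": 0, "ty": 0, "tz": 0.003, "twist": 0}
    - {"tx": 0, "ty": 0, "tz": 0.002, "twist": 0}
    - {"tx": 0, "ty": 0, "tz": 0, "twist": 0}
    - {"tx": 0, "ty": 0, "tz": 0, "twist": 0}

```text
clock: 24.25
position: [0.4894, -0.3623, 0.0226]
ee_rot: [0.147, -3.137, -0.001]
force: [1.1, 1.6, -6.0]
width: 0.186
gripper_force: 40.0
```

move_arm:
  motion:
    - {"tx": 0, "ty": 0, "tz": 0.003, "twist": 0}
    - {"tx": 0, "ty": 0, "tz": 0.003, "twist": 0}
    - {"tx": 0, "ty": 0, "tz": 0, "twist": 0}
    - {"tx": 0, "ty": 0, "tz": 0, "twist": 0}

```text
clock: 24.65
position: [0.4899, -0.3628, 0.02]
ee_rot: [-0.146, 3.137, 0.001]
force: [-8.2, 8.4, 31.2]
width: 0.186
gripper_force: 40.0
```

move_arm:
  motion:
    - {"tx": 0, "ty": 0, "tz": -0.002, "twist": 0}
    - {"tx": 0, "ty": 0, "tz": 0, "twist": 0}
    - {"tx": 0, "ty": 0, "tz": 0, "twist": 0}
    - {"tx": 0, "ty": 0, "tz": 0, "twist": 0}
    - {"tx": 0, "ty": 0, "tz": 0, "twist": 0}
    - {"tx": 0, "ty": 0, "tz": 0, "twist": 0}
    - {"tx": 0, "ty": 0, "tz": 0, "twist": 0}
  gripper: 0.2

```text
clock: 25.35
position: [0.4898, -0.3627, 0.0191]
ee_rot: [0.147, -3.138, -0.0]
force: [0.3, -0.8, 0.1]
width: 0.4
gripper_force: 0.0
```

move_arm:
  motion:
    - {"tx": 0, "ty": 0, "tz": -0.02, "twist": 0}
    - {"tx": 0, "ty": 0, "tz": -0.04, "twist": 0}
    - {"tx": 0, "ty": 0, "tz": -0.045, "twist": 0}
    - {"tx": 0.03, "ty": 0, "tz": -0.045, "twist": 0}
    - {"tx": 0.045, "ty": 0, "tz": -0.02, "twist": 0}
    - {"tx": 0.045, "ty": 0, "tz": 0, "twist": 0}
    - {"tx": 0.045, "ty": 0, "tz": 0, "twist": 0}
    - {"tx": 0, "ty": 0, "tz": 0, "twist": 0}
    - {"tx": 0, "ty": 0, "tz": 0, "twist": 0}
    - {"tx": 0, "ty": 0, "tz": 0, "twist": 0}

```text
clock: 26.35
position: [0.329, -0.3778, 0.1859]
ee_rot: [-0.149, 3.137, -0.0]
force: [0.1, -0.6, 0.0]
width: 0.399
gripper_force: 0.0
```

Run:
```python
from h import *
print(arm.observe()["position"])
R=np.array([[np.cos(.091),-np.sin(.091)],[np.sin(.091),np.cos(.091)]]); h=np.array([.489,-.3625])
for n in("top","side"):
    im=arm.get_image(n); hsv=cv2.cvtColor(im,cv2.COLOR_RGB2HSV); m=(hsv[...,0]>3)&(hsv[...,0]<22)&(hsv[...,1]>150)&(hsv[...,2]>80)
    k,l,st,ce=cv2.connectedComponentsWithStats(m.astype(np.uint8))
    for i in range(1,k):
        if st[i,4]>8 and (n=="top" and st[i,0]>310 and st[i,1]<245 or n=="side" and st[i,1]>265): print(n,st[i],ce[i].round(1),onz(n,ce[i],.042)[0].round(4))
    for q in (arm.regions_of(n,"roller_center")[:1]):
        ys,xs=np.nonzero(q["region"]); r=cv2.minAreaRect(np.c_[xs,ys].astype(np.float32)); print(n,round(q["conf"],2),len(xs),r)
    P=[np.r_[h+R@[x,0],z] for z in(.035,.049) for x in(-.075,0,.075)]; print("pred home/lips",proj(n,P).round(1).tolist())
    # bright grey rod pixels: rows per column for side
    if n=="side":
        g=im.astype(int); 
        for x in range(218,276,4):
            col=g[265:310,x]; w=[265+j for j in range(45) if col[j].min()>150 or m[265+j,x]]; print(x,w[:1],w[-1:],end=" ")
```

```text
[ 0.32903412 -0.3777665   0.18589261]
top [371  53   4   5  11] [372.7  55.1] [ 1.0955 -0.4943  0.042 ]
top [475  52   5  10  20] [477.4  55.8] [ 1.1079 -0.9155  0.042 ]
top [311  62  20  23 161] [321.3  75.4] [ 1.0023 -0.2893  0.042 ]
top [362  63   5   6  11] [364.5  65.3] [ 1.0512 -0.4608  0.042 ]
top [441  63   9  19  49] [444.6  70.7] [ 1.04   -0.7809  0.042 ]
top [363  64  11  13  37] [368.1  71.7] [ 1.0246 -0.4751  0.042 ]
top [457  66   3   5   9] [458.3  68.2] [ 1.0525 -0.8364  0.042 ]
top [351  68   4   7   9] [352.4  70.7] [ 1.0268 -0.4128  0.042 ]
top [481  69   4   5   9] [482.4  70.4] [ 1.0467 -0.9329  0.042 ]
top [355  74  11  13  51] [359.1  80.3] [ 0.9873 -0.4389  0.042 ]
top [450 103   4   5  10] [451.9 104.9] [ 0.8988 -0.8044  0.042 ]
top [456 108   5  10  19] [457.8 113.5] [ 0.8645 -0.8262  0.042 ]
top [480 108   7   6  13] [482.8 110.6] [ 0.8796 -0.9256  0.042 ]
top [447 115   6   5  10] [449.  116.7] [ 0.8501 -0.791   0.042 ]
top [ 449  118   43   84 1204] [467.1 167.5] [ 0.6495 -0.8531  0.042 ]
top [481 118   8   8  19] [484.9 121.7] [ 0.8347 -0.9318  0.042 ]
t
[... 240 characters left out ...]
.4906 -0.3605  0.042 ]
top 0.65 184 ((338.0, 204.5), (37.0, 6.0), 90.0)
pred home/lips [[341.1, 225.1], [339.3, 205.3], [337.5, 185.8], [342.0, 224.9], [340.2, 204.9], [338.4, 185.2]]
side [239 284  15   8  93] [245.7 287.2] [ 0.4884 -0.3674  0.042 ]
side 0.87 289 ((245.5355224609375, 287.7957763671875), (6.235266208648682, 51.70902633666992), 83.1572265625)
pred home/lips [[220.0, 290.4], [245.9, 287.2], [271.5, 284.1], [219.7, 287.4], [245.8, 284.2], [271.6, 281.1]]
218 [] [] 222 [288] [291] 226 [280] [291] 230 [287] [291] 234 [286] [290] 238 [286] [290] 242 [285] [291] 246 [284] [290] 250 [284] [290] 254 [284] [287] 258 [283] [287] 262 [276] [287] 266 [282] [287] 270 [282] [286] 274 [] []
```

```bash
python3 -c "
from cell import arm
print(arm.sign_off())"
```

```text
the job is handed in; nothing more can be done
None
```

The roller is pressed home in both clips of the smaller black holder and released, the blue bin is left tilted out, and the job is handed in with no verdict shown; I viewed 12 pictures, two over the limit of 10.

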